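# Seat two chronograph hands on a shuttle hand press

### The arm

A 7-joint arm with a two-finger parallel gripper is mounted at the origin on a cart in front of the work surface, level with it; the furniture and walls round the work are solid. World frame = base frame: x ahead of the robot, y to its left, z up, the work surface at z = 0. Lengths are in m, angles in rad, forces in N, time in s.
With the tool pointing down it reaches from about 0.4 to 0.875 m from the base axis. Payload 19.3 kg.
Tool frame: the origin (TCP) lies midway between the tips of the shut fingers; the grasp point (between the pads) lies 19 mm behind it; z points along the fingers, y is the line along which they close (so a half turn about z gives the same grasp; the last joint's range is limited). The gripper opens to 85 mm and grips with 20 to 120 N. Pads are 22 mm wide; open, the fingers measure 114 mm over their backs; the gripper's body (76 mm by 85 mm) begins 54 mm behind the grasp point. The pads swing forward as they close: fully open they stand 13 mm farther back than shut.
Start: joints at [1.033, 0.521, -0.036, 1.599, 0.021, 1.021, -0.113], TCP at [0.282, -0.558, 0.231] pointing down, gripper open.
Joint ranges: [-2.91, 2.91], [-0.3, 2.13], [-1.5, 1.42], [0.17, 2.43], [-1.26, 4.41], [0.16, 1.93], [-2.52, 2.52]. Speed limits (rad/s): [1.89, 1.89, 2.39, 2.39, 3.01, 3.01, 3.01].

### API

Orientations are given as a unit quaternion [w, x, y, z].
In Python, from cell import manip gives the robot as it stands. The module is installed in compiled form; this text tells all that it offers.
- The arm moves only by the tool drive_tool, never from a script. Its argument "deltas" is a list of rows, each a list of 3 entries, a list of its own where there are three numbers: the shift along the tool's x, y, z each as a share of 0.25 m, from -1 to 1, then the turn about the tool's z as a share of 90 degrees, from -1 to 1, then the closure, from -1 (fully open) to 1 (shut), so that 0 is half open. A call has exactly 5 rows; each row is the pose to reach, as a shift and turn from the pose commanded when the call began, along the tool's axes at that moment; what a row does not reach only later rows make up. A row lasts 1/10 s, in which the tool goes at most 50 mm and 8.59 degrees, less where a joint would pass 70% of its speed; a pose out of reach is approached as far as the arm can. A call with a number of a shift or a turn outside -1 to 1 is refused whole. A call with a gripper value outside its range is refused whole. The fingers move at their own pace and stop on an object; "squeeze" is the grip in N (left out, the last holds). Time passes only in rows, so rows that repeat a pose let the fingers close, or fill a call up. It gives the time, the measured TCP pose, the force, the opening and the grip force at its end, in the units of the state.
- manip.get_obs(): the state, without advancing time (a new reading comes with each control period).
- manip.snapshot(name): name is "scene" or "side" or "wrist"; returns a dict with "color" (480x640x3 uint8, red, green, blue), "intrinsics" (3x3 intrinsics, pixels), "eye" and "rotation" of the camera in the world. Camera axes: x right, y up, looking along -z (the intrinsics and any distortion apply to the point x, -y, -z); pixel columns grow to the right and rows downward; lengths in m; the calibration is good to about 2 mm. The wrist camera is an equidistant fisheye: a pixel r from the principal point sees the ray r / f radians off the axis. A picture is of the moment at which its call begins. There is no depth.
- manip.job_done(): hands the job in; it is judged then, once.
The state is a dict: "time": time; "joints": joint angles; "qd": joint speeds; "effort": joint torques, N m; "tool_pos": TCP position; "tool_rot": TCP orientation; "ft_force": force on the tool from outside, world axes, zero at the start; "wrist_torque": the same for the moment, N m; "finger_gap": opening from 0.0 (shut) to 1.0 (fully open); "grasp_force": force on a finger pad.
Only numpy, scipy, OpenCV 4.12 (cv2) and the standard library are available. Lean on these libraries where they do the work, as an engineer would, in place of code of your own. Each camera call takes 0.05 s, during which the arm holds its last target. There are 200 camera calls.

### The job

A chronograph movement lies on the shuttle carriage of the hand-fitting press, with its counter hand and its hour hand resting loose on their arbors. With the fingertips alone, press down the left-hand plunger, under which the movement stands, until the counter hand is fully home (it goes on first, because the hour hand passes over it); then press the release key at the front so that the carriage runs across to the other station, and press down the right-hand plunger until the hour hand is fully home. Let each of the three come back up, never touch the carriage, dial or hands themselves, and leave the dust cover, tweezers, loupe and tin where they are.

Things in the scene. Friction and masses are not known exactly. Their poses are not given: they have to be found in the camera images.
- press_base: The hand-fitting press, fixed: grey plate 148 (x) x 160 (y) mm, top 12 mm above the bench. Origin on the bench, midway in y between the two plungers, in x level with the right-hand one; plate from x = -86 (key side) to +62. x points to the rear column (x 34 to 60 mm, 72 mm high), y to the left-hand plunger, z up. Two arms 16 mm wide (top 68 mm) carry the plungers. Nothing but the caps is above 72 mm.
- plunger_left_cap (a point): Centre of the top face of the left-hand plunger's round aluminium cap (20 mm diameter, 9 mm high), at (-11, +30, 89) mm in the press frame when up. Its slim nose (6 mm) stands over the counter hand while the carriage is at its start. z axis up.
- plunger_right_cap (a point): Centre of the top face of the right-hand plunger's round aluminium cap (same size), at (0, -30, 89) mm in the press frame when up. Its wider nose (8 mm) seats the hour hand once the carriage has run across. z axis up.
- release_key_top (a point): Centre of the top of the release key, a ribbed square black push key 20 x 20 mm between low black cheeks (25 mm high) on the front of the plate, at (-68, +12.5, 34.5) mm in the press frame when up. z axis up.
- dial_centre (a point): Centre of the face of the white dial (42 mm diameter) on the carriage, 41 mm above the bench; at (0, +30) mm in the press frame at the start and (0, -30) mm after the carriage has run across. The carriage is an aluminium block 56 x 54 mm with its top at 33 mm.
- plunger_left (a joint): Travel of the left-hand plunger in m: 0 up, at most 0.0075 down. It goes straight down, a spring brings it back up (about 0.8 N at the top, 2.3 N at the bottom). Its nose meets the loose counter hand after about 4 mm; the hand then gives way under about 2 N more and is home at about 7 mm, where it stops hard.
- plunger_right (a joint): Travel of the right-hand plunger in m, just like the left one: 0 up, its nose meets the loose hour hand after about 4 mm (only when the carriage has run across), hand home at about 7 mm.
- release_key (a joint): Travel of the release key in m: 0 up, 0.006 fully down; spring return, 1.3 N at the top, 2.8 N at the bottom. The catch lets the carriage go at about 4 mm.
- carriage (a joint): Travel of the carriage in m: 0 at the left-hand station, held there by the catch; 0.060 at the right-hand station. Once let go, a damped spring draws it across in about 1 s; nothing brings it back.
- counter_hand (a joint): How far the small dark counter hand (hub 5 mm, on its own arbor 11 mm from the dial centre toward the key) has been pressed down in m: 0 to 0.0005 loose, 0.003 home. It stays where it is pressed.
- hour_hand (a joint): How far the dark hour hand (hub 7 mm, on the arbor at the dial centre) has been pressed down in m: 0 to 0.0005 loose, 0.003 home. It stays where it is pressed.
- dust_dome: Bystander: clear domed dust cover with a knob, 62 mm diameter, 34 mm high, loose on the bench beside the press. Origin under its centre.
- tweezers: Bystander: fine steel tweezers 118 mm long (along their y), 9 mm high, loose on the bench beside the press. Origin under the middle.
- loupe: Bystander: black eye loupe, 35 mm diameter, 29 mm high, loose on the bench in front of the press. Origin under its centre.
- spring_tin: Bystander: flat round tin, 63 mm diameter, 20 mm high, loose on the bench near the press's front left corner. Origin under its centre.

How it is judged:
On the way, in this order (a step that is already met when the one before it is completed fails the run):
1. counter hand pressed fully home at the left-hand station (value of joint counter_hand above 0.0025 m and value of joint carriage below 0.003 m), for 0.2 s.
2. release key pressed and the carriage run across to the right-hand station (value of joint carriage above 0.058 m), for 0.2 s.
3. hour hand pressed fully home (value of joint hour_hand above 0.0025 m), for 0.2 s.
At the end, for the whole second after the job is handed in: Both hands pressed down by more than 2.5 mm of their 3 mm, the carriage at the right-hand station (within 2 mm), both plungers and the release key back up (within 1 mm), and the dust cover, tweezers, loupe and tin within 10 mm of where they stood (value of joint each of counter_hand, hour_hand above 0.0025 m and value of joint carriage above 0.058 m and value of joint each of plunger_left, plunger_right, release_key below 0.001 m and distance of each of dust_dome, tweezers, loupe, spring_tin from where it was at the start of the episode below 0.01 m); the robot touches nothing.
It fails at once if the carriage, the dial or a hand is touched by the fingers (contact force between the fingers and carriage above 0.5 N).
It fails at once if the press is touched by anything but the fingers (contact force between the arm and press_base above 2 N).
It fails at once if a bystander (dust cover, tweezers, loupe, tin) is lifted or shifted by more than 10 mm (distance of any of dust_dome, tweezers, loupe, spring_tin from where it was at the start of the episode above 0.01 m).
It also fails if it takes over 40 s, if anything falls off the work surface, if the arm or the gripper's body presses on something with over 40 N, if the wrist force passes 120 N, or if a joint passes its speed limit or range.

## Working session

There is one attempt and no reset: what is moved stays moved. The work goes in short steps, Python scripts to look and compute and a tool call to move; the robot and the scene stay as the last step left them, time stands still between calls to the robot, and variables do not carry over. Pictures are saved under pics/ and viewed, at most 10 in all, crops included, and the job is handed in when it is done.

Besides the shell and the picture viewer there is one more tool, called after ">>>" in YAML: its name, and indented under it one key for each argument. drive_tool: Moves the arm, as the interface text tells. Shift numbers are shares of 0.25 m and turn numbers shares of 90 degrees, none past 1 either way. Its arguments: {"type":"object","properties":{"deltas":{"type":"array"},"squeeze":{"type":"number"}},"required":["deltas"]}

```bash
mkdir -p pics
cat > h.py <<'E'
import numpy as np, cv2, pickle
from cell import manip
def snap(n,f):
    s=manip.snapshot(n); pickle.dump(s,open(f'pics/{f}.pkl','wb')); cv2.imwrite(f'pics/{f}.png',s['color'][:,:,::-1]); return s
def load(f): return pickle.load(open(f'pics/{f}.pkl','rb'))
def ray(s,u,v):
    K=np.array(s['intrinsics']); a=(u-K[0,2])/K[0,0]; b=(v-K[1,2])/K[1,1]
    d=np.array(s['rotation'])@np.array([a,-b,-1.]); return np.array(s['eye']),d
def onz(s,u,v,z):
    e,d=ray(s,u,v); return e+d*(z-e[2])/d[2]
def proj(s,p):
    c=np.array(s['rotation']).T@(np.array(p)-np.array(s['eye'])); K=np.array(s['intrinsics'])
    return K[0,0]*c[0]/-c[2]+K[0,2], K[1,1]*c[1]/c[2]+K[1,2]
E
python3 - <<'E'
from h import *
for n in('scene','side'):
    s=snap(n,n+'0'); print({k:v for k,v in s.items() if k!='color'})
print(manip.get_obs())
E
```

```text
{'intrinsics': array([[515.47854076,   0.        , 320.29146029],
       [  0.        , 515.47854076, 237.20257684],
       [  0.        ,   0.        ,   1.        ]]), 'eye': array([ 0.04539103, -0.51119095,  0.47482187]), 'rotation': array([ 0.80632862,  0.48307761, -0.16973124, -0.29607682])}
{'intrinsics': array([[494.52877801,   0.        , 318.28370925],
       [  0.        , 494.52877801, 240.04126942],
       [  0.        ,   0.        ,   1.        ]]), 'eye': array([0.52268264, 0.79844112, 0.51194052]), 'rotation': array([-0.00371336, -0.00520596,  0.49704681,  0.86770017])}
{'time': 0.1, 'joints': array([ 1.03280457,  0.52193452, -0.0362928 ,  1.59995293,  0.02120566,
        1.02105096, -0.11281101]), 'qd': array([-6.40644475e-04,  3.29726799e-04, -5.09637535e-04, -3.57767962e-03,
        8.30856229e-05,  2.59426272e-04, -1.29115970e-05]), 'effort': array([ 3.04921916e-03, -9.28488350e+01,  1.98387645e+00, -3.70533335e+01,
        1.81909458e-02,  5.30698104e-03,  1.17349045e-04]), 'tool_pos': array([ 0.28164511, -0.55762238,  0.23079537]), 'tool_rot': array([-4.55283897e-04,  9.72776405e-01,  2.31745194e-01, -1.53351063e-04]), 'ft_force': array([-0.59600191,  0.82082891,  0.25927206]), 'wrist_torque': array([-0.0175784 ,  0.00352013,  0.06013261]), 'grasp_force': 0.0, 'finger_gap': 1.0014267462060573}
```

View pics/scene0.png

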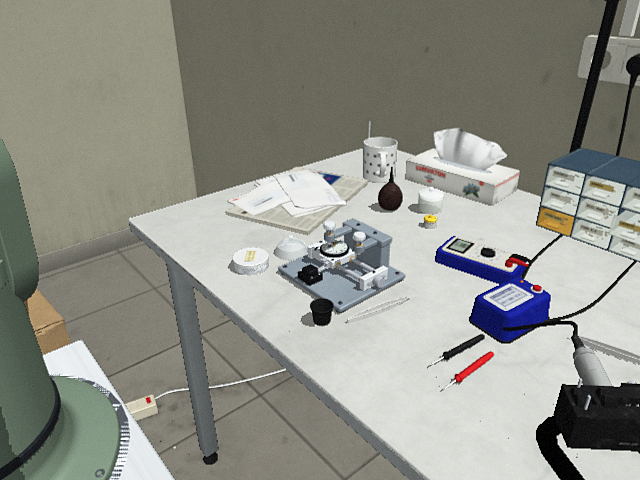

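View pics/side0.png

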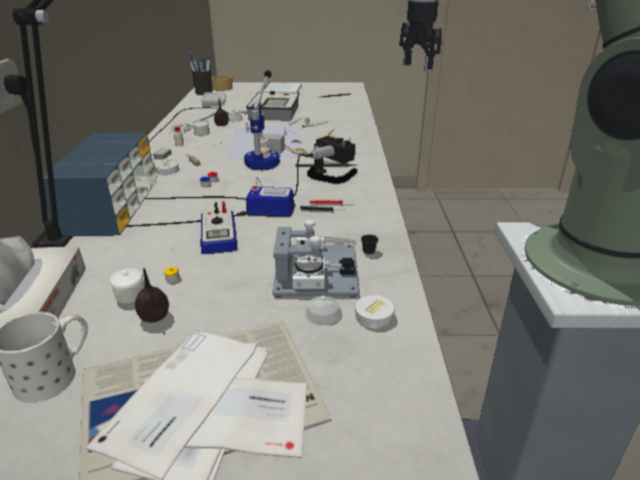

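The scene view shows the press around (340,265), with its key at (311,273). In the side view the press is around (315,262), with its caps near (310,225). The camera rotation comes as a quaternion, so I'll convert it, then enlarge the press crops.

```bash
python3 - <<'E'
t=open('h.py').read()
t=t.replace("def snap","from scipy.spatial.transform import Rotation as R\ndef RM(s):\n    q=s['rotation']; return R.from_quat([q[1],q[2],q[3],q[0]]).as_matrix()\ndef snap").replace("np.array(s['rotation'])","RM(s)")
open('h.py','w').write(t)
E
python3 - <<'E'
from h import *
a=load('scene0')['color'][205:325,265:415]; b=load('side0')['color'][210:310,260:370]
a=cv2.resize(a,None,fx=5,fy=5,interpolation=cv2.INTER_CUBIC); b=cv2.resize(b,None,fx=6,fy=6,interpolation=cv2.INTER_CUBIC)
cv2.imwrite('pics/ca.png',a[:,:,::-1]);cv2.imwrite('pics/cb.png',b[:,:,::-1])
a=load('scene0');b=load('side0')
print(onz(a,311,273,.03),onz(b,347,265,.03))
E
```

```text
[0.47998687 0.04035565 0.03      ] [0.48287629 0.06399278 0.03      ]
```

View pics/ca.png

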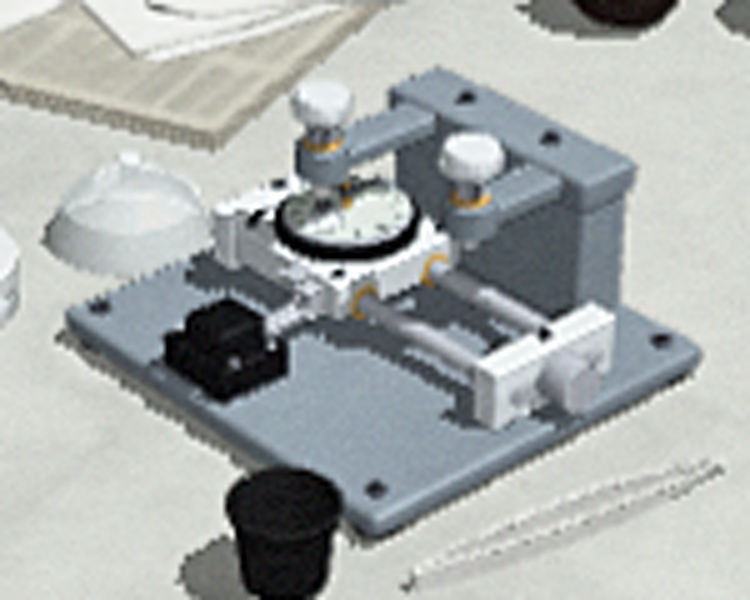

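View pics/cb.png

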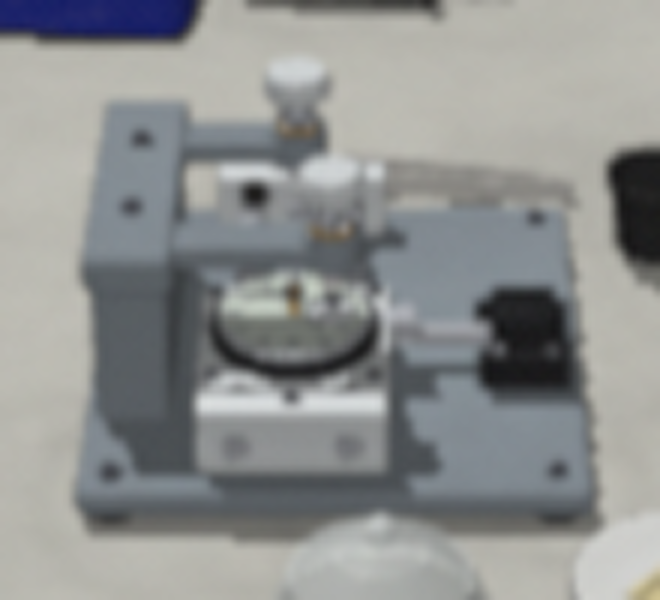

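The crops show the left cap at (323,95) and (331,165), the right cap at (472,147) and (297,68), the key top at (226,320) and (525,300), and the dial at (347,214) in the scene crop. Next I'll fit the press pose to these points.

```bash
cat >> h.py <<'E'
PT=dict(L=(-11,30,89),Rt=(0,-30,89),K=(-68,12.5,34.5),D=(0,30,41),FL=(-86,80,12),FR=(-86,-80,12),RR=(62,-80,12),RL=(62,80,12))
def world(p,n,dz=0):
    x,y,t=p; a=np.array(PT[n] if isinstance(n,str) else n)/1e3; c,s=np.cos(t),np.sin(t)
    return np.array([x+c*a[0]-s*a[1],y+s*a[0]+c*a[1],a[2]+dz])
E
python3 - <<'E'
from h import *
from scipy.optimize import least_squares
a=load('scene0');b=load('side0')
A=dict(L=(323,95),Rt=(472,147),K=(226,320),D=(347,214),FL=(62,312),FR=(370,528),RR=(705,350))
B=dict(L=(331,165),Rt=(297,68),K=(525,300),D=(294,318),FL=(596,500),RL=(77,502),FR=(572,208))
A={k:((u+.5)/5-.5+265,(v+.5)/5-.5+205) for k,(u,v) in A.items()}
B={k:((u+.5)/6-.5+260,(v+.5)/6-.5+210) for k,(u,v) in B.items()}
def f(p,wh=(0,1)):
    r=[]
    for i,(s,M) in enumerate(((a,A),(b,B))):
        if i in wh:
            for k,uv in M.items(): r+=list(np.array(proj(s,world(p,k)))-uv)
    return np.array(r)
for wh in((0,),(1,),(0,1)):
    q=least_squares(f,[.55,.03,0],args=(wh,),loss='soft_l1'); print(wh,q.x.round(4),np.degrees(q.x[2]).round(2)); print(f(q.x,wh).reshape(-1,2).round(1).tolist())
np.save('pose.npy',q.x)
for k in('L','Rt','K'): print(k,world(q.x,k).round(4))
o=manip.get_obs(); q7=o['tool_rot']; print(R.from_quat([q7[1],q7[2],q7[3],q7[0]]).as_matrix().round(3))
E
```

```text
(0,) [ 0.5509  0.0351 -0.0044] -0.25
[[-0.1, 0.3], [-0.1, 0.7], [-0.4, -0.5], [0.1, -0.4], [-0.2, 0.1], [0.3, -0.4], [0.3, 0.3]]
(1,) [5.502e-01 4.160e-02 3.000e-04] 0.02
[[0.1, 1.3], [0.3, 0.7], [0.2, 0.3], [0.3, -0.5], [0.2, -0.3], [-0.7, -0.8], [-0.6, -0.1]]
(0, 1) [ 0.5508  0.0364 -0.0009] -0.05
[[-0.7, 0.1], [-0.6, 0.5], [-0.9, -0.7], [-0.5, -0.6], [-0.7, 0.0], [-0.0, -0.7], [-0.3, -0.1], [-0.2, -0.3], [0.1, -0.6], [-0.3, -1.3], [-0.0, -2.1], [-0.4, -2.1], [-0.8, -2.7], [-1.0, -1.5]]
L [0.5398 0.0664 0.089 ]
Rt [0.5507 0.0064 0.089 ]
K [0.4828 0.0489 0.0345]
[[ 0.893  0.451 -0.001]
 [ 0.451 -0.893  0.001]
 [-0.    -0.001 -1.   ]]
```

>>> drive_tool:
  deltas:
    - [[0.155,-0.127,-0.04],0.06,1]
    - [[0.31,-0.253,-0.08],0.12,1]
    - [[0.465,-0.38,-0.12],0.18,1]
    - [[0.62,-0.506,-0.16],0.24,1]
    - [[0.77,-0.63,-0.2],0.298,1]
  squeeze: 30

```text
time: 0.6
tool_pos: [0.3815, -0.3319, 0.2808]
tool_rot: [-0.0, 1.0, -0.002, -0.0]
ft_force: [0.5, -0.9, 0.4]
finger_gap: 0.143
grasp_force: 0.0
```

>>> drive_tool:
  deltas:
    - [[0.08,-0.18,0],0,1]
    - [[0.16,-0.36,0],0,1]
    - [[0.24,-0.54,0],0,1]
    - [[0.32,-0.72,0],0,1]
    - [[0.4,-0.9,0],0,1]

```text
time: 1.1
tool_pos: [0.4815, -0.1069, 0.2806]
tool_rot: [0.0, 1.0, -0.0, 0.0]
ft_force: [1.2, -1.0, -1.0]
finger_gap: -0.004
grasp_force: 0.0
```

>>> drive_tool:
  deltas:
    - [[0.08,-0.18,0],0,1]
    - [[0.16,-0.36,0],0,1]
    - [[0.16,-0.4,0],0,1]
    - [[0.16,-0.4,0],0,1]
    - [[0.16,-0.4,0],0,1]

```text
time: 1.6
tool_pos: [0.521, -0.0097, 0.2804]
tool_rot: [0.0, 1.0, -0.0, -0.0]
ft_force: [0.7, 0.1, 0.8]
finger_gap: 0.001
grasp_force: 0.0
```

Run:
```python
from h import *
s=snap('wrist','w0'); print({k:v for k,v in s.items() if k!='color'}); o=manip.get_obs(); print(o['tool_pos'],o['tool_rot'],o['ft_force'])
```

```text
{'intrinsics': array([[371.64829954,   0.        , 319.60800481],
       [  0.        , 371.64829954, 241.17328493],
       [  0.        ,   0.        ,   1.        ]]), 'eye': array([ 0.60598552, -0.00897623,  0.42185287]), 'rotation': array([-0.69668621,  0.11785096, -0.11810997,  0.69770302])}
[ 0.52095831 -0.01016551  0.28046805] [ 2.61608121e-04  9.99999544e-01 -9.02620964e-04 -1.70971039e-04] [ 0.18920379 -0.6762474   0.11905431]
```

View pics/w0.png

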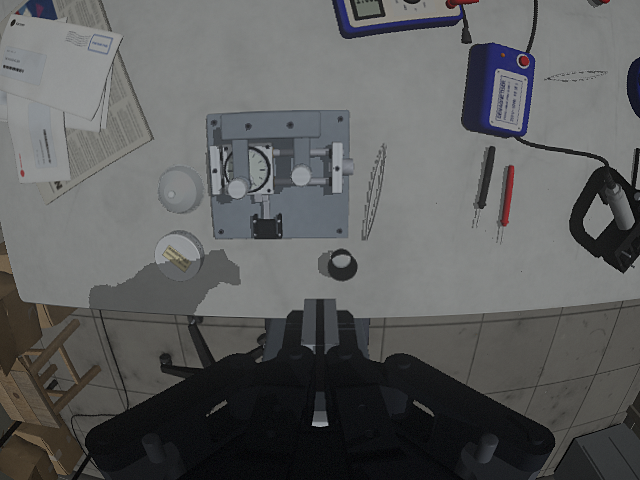

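The wrist view shows the left cap near (238,187), the right cap near (301,174), the key near (267,226), and the plate corners (207,114), (349,110), (349,239) and (215,239). I'll enlarge it to read these more finely.

Run:
```python
from h import *
c=load('w0')['color'][105:245,195:360]; c=cv2.resize(c,None,fx=4.2,fy=4.2,interpolation=cv2.INTER_CUBIC)
c=np.clip(c.astype(float)*1.3,0,255).astype('uint8'); cv2.imwrite('pics/cw.png',c[:,:,::-1])
```

```text
(no output)
```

View pics/cw.png

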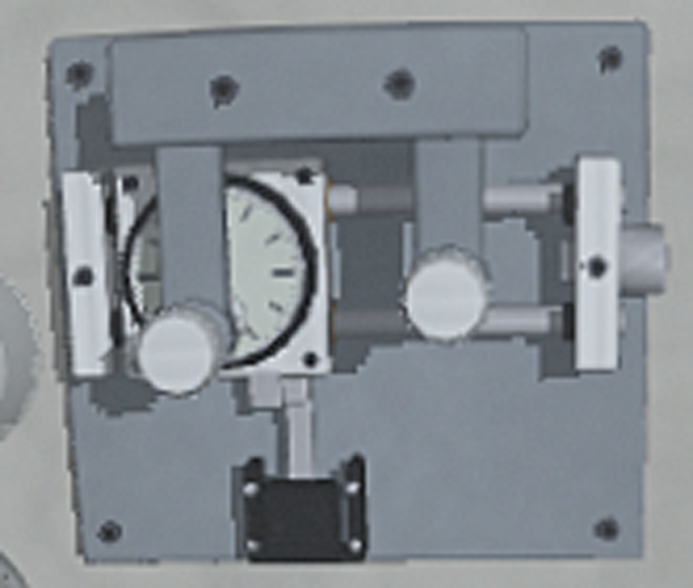

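In this crop the cap tops are at (175,354) and (446,298), the key at about (302,517), and the plate corners at (50,38), (648,22), (642,556) and (82,559).

```bash
cat >> h.py <<'E'
def projf(s,p):
    c=RM(s).T@(np.array(p)-np.array(s['eye'])); v=np.array([c[0],-c[1],-c[2]]); K=np.array(s['intrinsics'])
    h=np.hypot(v[0],v[1]); th=np.arctan2(h,v[2]); return K[0,0]*th*v[0]/h+K[0,2],K[1,1]*th*v[1]/h+K[1,2]
E
python3 - <<'E'
from h import *
from scipy.optimize import least_squares
a=load('scene0');b=load('side0');w=load('w0')
A=dict(L=(323,95),Rt=(472,147),K=(226,320),D=(347,214),FL=(62,312),FR=(370,528),RR=(705,350))
B=dict(L=(331,165),Rt=(297,68),K=(525,300),D=(294,318),FL=(596,500),RL=(77,502),FR=(572,208))
W=dict(L=(175,354),Rt=(446,298),RL=(48,37),RR=(649,21),FR=(643,558),FL=(82,560))
A={k:((u+.5)/5-.5+265,(v+.5)/5-.5+205) for k,(u,v) in A.items()}
B={k:((u+.5)/6-.5+260,(v+.5)/6-.5+210) for k,(u,v) in B.items()}
W={k:((u+.5)/4.2-.5+195,(v+.5)/4.2-.5+105) for k,(u,v) in W.items()}
V=((a,A,proj),(b,B,proj),(w,W,projf))
def f(p,wh):
    return np.concatenate([np.array(V[i][2](V[i][0],world(p,k)))-uv for i in wh for k,uv in V[i][1].items()])
for wh in((2,),(0,2),(0,1,2)):
    q=least_squares(f,[.55,.035,0],args=(wh,)); p=q.x; print(wh,p.round(4)); print(f(p,wh).reshape(-1,2).round(1).tolist())
    for k in('L','Rt','K'): print(k,world(p,k).round(4))
E
```

```text
(2,) [0.5526 0.0382 0.0015]
[[0.0, -0.3], [-0.1, 0.1], [-0.6, -0.3], [0.7, -0.8], [0.3, 0.8], [-0.4, 0.7]]
L [0.5416 0.0682 0.089 ]
Rt [0.5527 0.0082 0.089 ]
K [0.4846 0.0506 0.0345]
(0, 2) [0.5525 0.0378 0.0014]
[[-0.5, -0.5], [-0.4, -0.2], [-0.5, -1.4], [-0.3, -1.2], [-0.3, -0.6], [0.4, -1.6], [-0.2, -0.9], [0.5, -0.2], [0.4, 0.2], [-0.2, -0.3], [1.1, -0.6], [0.7, 0.9], [-0.1, 0.8]]
L [0.5415 0.0678 0.089 ]
Rt [0.5526 0.0078 0.089 ]
K [0.4845 0.0502 0.0345]
(0, 1, 2) [0.552  0.0381 0.0024]
[[-0.9, -0.5], [-0.8, -0.2], [-0.9, -1.3], [-0.7, -1.2], [-0.7, -0.5], [0.1, -1.5], [-0.6, -0.9], [-0.8, 0.2], [-0.7, -0.2], [-0.9, -0.9], [-0.7, -1.6], [-0.9, -1.6], [-1.5, -2.0], [-1.7, -1.1], [0.2, 0.4], [0.1, 0.8], [-0.5, 0.3], [0.8, -0.2], [0.5, 1.2], [-0.2, 1.3]]
L [0.5409 0.068  0.089 ]
Rt [0.552  0.0081 0.089 ]
K [0.4839 0.0504 0.0345]
```

>>> drive_tool:
  deltas:
    - [[0.04,-0.16,0.1],0,1]
    - [[0.08,-0.31,0.25],0,1]
    - [[0.08,-0.312,0.42],0,1]
    - [[0.08,-0.312,0.58],0,1]
    - [[0.08,-0.312,0.7],0,1]

```text
time: 2.15
tool_pos: [0.5405, 0.0676, 0.1034]
tool_rot: [0.0, 1.0, -0.001, -0.001]
ft_force: [1.2, -0.5, -0.8]
finger_gap: -0.001
grasp_force: 0.0
```

>>> drive_tool:
  deltas:
    - [[0,0,0],0,1]
    - [[0,0,0],0,1]
    - [[0,0,0],0,1]
    - [[0,0,0],0,1]
    - [[0,0,0],0,1]

```text
time: 2.65
tool_pos: [0.5419, 0.069, 0.1067]
tool_rot: [-0.0, 1.0, -0.0, 0.001]
ft_force: [-0.7, 0.1, -0.2]
finger_gap: 0.002
grasp_force: 0.0
```

>>> drive_tool:
  deltas:
    - [[0,0,0.03],0,1]
    - [[0,0,0.06],0,1]
    - [[0,0,0.075],0,1]
    - [[0,0,0.085],0,1]
    - [[0,0,0.085],0,1]

```text
time: 3.15
tool_pos: [0.541, 0.0691, 0.0839]
tool_rot: [0.0, 1.0, -0.0, -0.0]
ft_force: [-0.7, -0.4, 1.2]
finger_gap: -0.001
grasp_force: 0.7
```

>>> drive_tool:
  deltas:
    - [[0,0,0.004],0,1]
    - [[0,0,0.008],0,1]
    - [[0,0,0.008],0,1]
    - [[0,0,0.008],0,1]
    - [[0,0,0.008],0,1]

```text
time: 3.65
tool_pos: [0.5413, 0.0692, 0.0823]
tool_rot: [-0.0, 1.0, -0.0, -0.0]
ft_force: [-0.4, -0.3, 2.1]
finger_gap: 0.006
grasp_force: 1.0
```

>>> drive_tool:
  deltas:
    - [[0,0,0.002],0,1]
    - [[0,0,0.004],0,1]
    - [[0,0,0.004],0,1]
    - [[0,0,0.004],0,1]
    - [[0,0,0.004],0,1]

```text
time: 4.15
tool_pos: [0.5413, 0.0692, 0.0817]
tool_rot: [-0.0, 1.0, -0.0, 0.0]
ft_force: [-5.2, -0.0, 12.0]
finger_gap: -0.004
grasp_force: 5.9
```

>>> drive_tool:
  deltas:
    - [[0,0,0.002],0,1]
    - [[0,0,0.004],0,1]
    - [[0,0,0.004],0,1]
    - [[0,0,0.004],0,1]
    - [[0,0,0.004],0,1]

```text
time: 4.65
tool_pos: [0.5414, 0.0692, 0.0815]
tool_rot: [0.0, 1.0, -0.0, 0.0]
ft_force: [-9.7, -1.8, 28.0]
finger_gap: 0.002
grasp_force: 14.1
```

>>> drive_tool:
  deltas:
    - [[0,0,-0.02],0,1]
    - [[0,0,-0.08],0,1]
    - [[0,0,-0.16],0,1]
    - [[-0.1,0.03,-0.16],0,1]
    - [[-0.228,0.075,-0.16],0,1]

```text
time: 5.15
tool_pos: [0.4846, 0.0508, 0.1206]
tool_rot: [-0.0, 1.0, 0.0, 0.001]
ft_force: [0.2, -0.1, -0.2]
finger_gap: 0.002
grasp_force: 0.0
```

>>> drive_tool:
  deltas:
    - [[0,0,0],0,1]
    - [[0,0,0.1],0,1]
    - [[0,0,0.2],0,1]
    - [[0,0,0.27],0,1]
    - [[0,0,0.28],0,1]

```text
time: 5.65
tool_pos: [0.4836, 0.0505, 0.0487]
tool_rot: [0.0, 1.0, -0.0, -0.001]
ft_force: [0.4, 0.9, -0.3]
finger_gap: 0.005
grasp_force: 0.0
```

>>> drive_tool:
  deltas:
    - [[0,0,0.025],0,1]
    - [[0,0,0.05],0,1]
    - [[0,0,0.065],0,1]
    - [[0,0,0.076],0,1]
    - [[0,0,0.076],0,1]

```text
time: 6.15
tool_pos: [0.4844, 0.0505, 0.0313]
tool_rot: [-0.0, 1.0, -0.0, 0.0]
ft_force: [-1.0, -0.4, -1.1]
finger_gap: -0.005
grasp_force: 0.0
```

>>> drive_tool:
  deltas:
    - [[0,0,0.002],0,1]
    - [[0,0,0.004],0,1]
    - [[0,0,0.004],0,1]
    - [[0,0,0.004],0,1]
    - [[0,0,0.004],0,1]

```text
time: 6.65
tool_pos: [0.4844, 0.0504, 0.0304]
tool_rot: [-0.0, 1.0, -0.0, 0.0]
ft_force: [0.1, 0.5, 2.5]
finger_gap: -0.006
grasp_force: 0.9
```

Run:
```python
from h import *
a=snap('scene','s1')['color'][215:305,280:405]; b=snap('side','d1')['color'][210:300,265:365]
f=lambda c:cv2.resize(c,(400,300),interpolation=cv2.INTER_CUBIC)
cv2.imwrite('pics/c1.png',np.hstack([f(a),f(b)])[:,:,::-1])
```

```text
(no output)
```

View pics/c1.png

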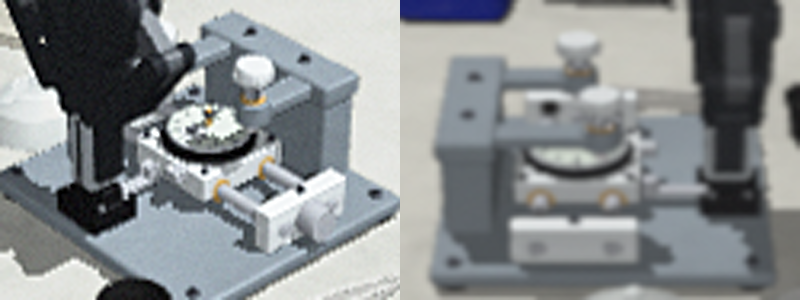

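In the left panel the dial is at (212,130). The right panel shows the carriage front face clear of the left end block, so the catch has let go. I'll hold the key down while the carriage runs across.

>>> drive_tool:
  deltas:
    - [[0,0,0.002],0,1]
    - [[0,0,0.004],0,1]
    - [[0,0,0.004],0,1]
    - [[0,0,0.004],0,1]
    - [[0,0,0.004],0,1]

```text
time: 7.25
tool_pos: [0.4844, 0.0504, 0.0293]
tool_rot: [-0.0, 1.0, -0.0, 0.0]
ft_force: [1.3, 0.9, 2.8]
finger_gap: 0.003
grasp_force: 1.1
```

>>> drive_tool:
  deltas:
    - [[0,0,0],0,1]
    - [[0,0,0],0,1]
    - [[0,0,-0.03],0,1]
    - [[0,0,-0.16],0,1]
    - [[0,0,-0.3],0,1]

```text
time: 7.75
tool_pos: [0.4833, 0.0503, 0.105]
tool_rot: [0.0, 1.0, -0.0, -0.001]
ft_force: [0.9, 0.4, 0.3]
finger_gap: 0.002
grasp_force: 0.0
```

Run:
```python
from h import *
a=snap('scene','s2')['color'][215:305,280:405]; b=snap('side','d2')['color'][210:300,265:365]
f=lambda c:cv2.resize(c,(400,300),interpolation=cv2.INTER_CUBIC)
cv2.imwrite('pics/c2.png',np.hstack([f(a),f(b)])[:,:,::-1]); print(manip.get_obs()['tool_pos'])
```

```text
[0.48588193 0.05056063 0.10818387]
```

View pics/c2.png

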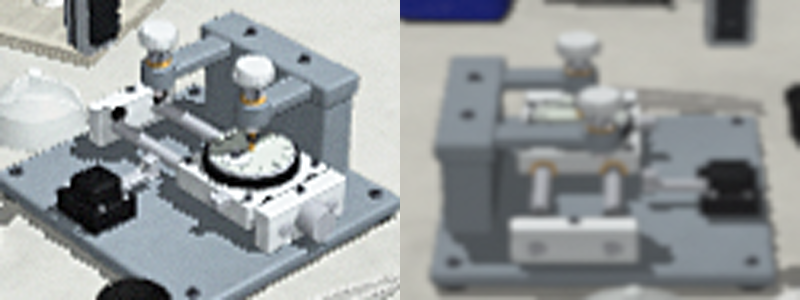

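The carriage is now at the right-hand end block (dial at (250,158)) and the key is up. Next is the right-hand plunger.

>>> drive_tool:
  deltas:
    - [[0,0,-0.06],0,1]
    - [[0.1,0.06,-0.06],0,1]
    - [[0.2,0.12,-0.06],0,1]
    - [[0.27,0.17,-0.06],0,1]
    - [[0.27,0.17,0],0,1]

```text
time: 8.35
tool_pos: [0.5543, 0.0059, 0.1054]
tool_rot: [0.0, 1.0, -0.002, 0.002]
ft_force: [-0.7, 0.4, -1.1]
finger_gap: -0.003
grasp_force: 0.0
```

>>> drive_tool:
  deltas:
    - [[0,0,0],0,1]
    - [[0,0,0.03],0,1]
    - [[0,0,0.06],0,1]
    - [[0,0,0.075],0,1]
    - [[0,0,0.08],0,1]

```text
time: 8.85
tool_pos: [0.5515, 0.0082, 0.084]
tool_rot: [-0.0, 1.0, 0.0, -0.0]
ft_force: [-1.7, 0.9, 3.0]
finger_gap: -0.003
grasp_force: 1.7
```

>>> drive_tool:
  deltas:
    - [[0,0,0.002],0,1]
    - [[0,0,0.004],0,1]
    - [[0,0,0.006],0,1]
    - [[0,0,0.008],0,1]
    - [[0,0,0.008],0,1]

```text
time: 9.35
tool_pos: [0.5518, 0.008, 0.0823]
tool_rot: [-0.0, 1.0, -0.0, 0.0]
ft_force: [-1.6, 1.2, 3.3]
finger_gap: 0.001
grasp_force: 1.7
```

>>> drive_tool:
  deltas:
    - [[0,0,0.002],0,1]
    - [[0,0,0.004],0,1]
    - [[0,0,0.004],0,1]
    - [[0,0,0.004],0,1]
    - [[0,0,0.004],0,1]

```text
time: 9.85
tool_pos: [0.5519, 0.008, 0.0818]
tool_rot: [-0.0, 1.0, -0.0, 0.0]
ft_force: [-5.8, 2.2, 13.5]
finger_gap: -0.002
grasp_force: 6.9
```

>>> drive_tool:
  deltas:
    - [[0,0,0.002],0,1]
    - [[0,0,0.004],0,1]
    - [[0,0,0.004],0,1]
    - [[0,0,0.004],0,1]
    - [[0,0,0.004],0,1]

```text
time: 10.35
tool_pos: [0.5519, 0.008, 0.0815]
tool_rot: [0.0, 1.0, -0.0, 0.0]
ft_force: [-9.3, 1.4, 29.6]
finger_gap: 0.002
grasp_force: 14.6
```

Hard stop reached, so I'll raise the tool, let it settle and hand in.

>>> drive_tool:
  deltas:
    - [[0,0,-0.02],0,1]
    - [[0,0,-0.1],0,1]
    - [[0,0,-0.25],0,1]
    - [[0,0,-0.4],0,1]
    - [[0,0,-0.4],0,1]

```text
time: 10.85
tool_pos: [0.554, 0.0078, 0.1847]
tool_rot: [-0.0, 1.0, -0.0, 0.003]
ft_force: [0.0, 0.0, -0.6]
finger_gap: 0.001
grasp_force: 0.0
```

>>> drive_tool:
  deltas:
    - [[0,0,0],0,1]
    - [[0,0,0],0,1]
    - [[0,0,0],0,1]
    - [[0,0,0],0,1]
    - [[0,0,0],0,1]

```text
time: 11.35
tool_pos: [0.5516, 0.008, 0.1798]
tool_rot: [-0.0, 1.0, -0.0, -0.0]
ft_force: [0.2, -0.3, 0.9]
finger_gap: -0.001
grasp_force: 0.0
```

Run:
```python
from h import *
print(manip.get_obs()['tool_pos'],manip.job_done())
```

```text
the job is handed in; nothing more can be done
[0.5515933  0.00795118 0.17978242] None
```

I pressed both plungers to their hard stops (about 28–30 N), saw the carriage run across in between, and handed the job in at about 11.4 s; no verdict came back, and I took no picture after the second press.

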